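# Return a printing block through the sprung one-way flap

### The job

Put the oblong printing block lengthwise on the open apron of the return lane, then push it along the lane so that it opens the sprung one-way flap itself, and keep pushing gently until it is pressed against the sprung pad of the backstop with about 10 N (a kilo's push; well under two kilos). Then take the hand away, so that the flap is shut behind the block and the block stays on the lane floor square in the lane. Never ram the block into the lane, and leave the other things on the table where they are.

Things in the scene. Friction and masses are not known exactly. Their poses are not given: they have to be found in the camera images.
- block: the printing block to return: oblong, plain brown wood, 90 (its x) x 50 (its y) x 40 mm tall (z), 0.15 to 0.31 kg, two dark round finger marks 20 mm wide on its top; origin at the centre of its underside. It lies flat on the table among other things. Either end may go first
- lane: the return lane, a fixed open-topped unit of bare metal and plywood. Its x axis is the way the block travels, z up; origin at table height in the gateway, mid-way across the gate. Floor plate 6 mm thick, 130 mm wide, from x = -160 to +270 mm; gate at x = 0. Walls and cheeks stand 42 mm over the table, so fingers can follow the block in from behind
- apron (a point): centre of the apron on the lane floor's top, at lane x = -110 mm: bare floor from lane x = -160 to -60 mm. Then funnel cheeks from x = -57 to -3 mm narrow the way from about 80 mm to 54 mm (y = -27 to +27 mm)
- bay (a point): point on the lane floor's top at lane x = 100 mm, y = 0, in the bay beyond the gate; there the walls' inner faces stand at y = -27 mm and y = +41 mm
- flap (a joint): one-way flap, steel plate 4 mm thick, 9 to 43 mm over the table, on an upright pin at lane x = 0, y = +34.5 mm, reaching across to y = -24 mm. 0 = shut; to 1.57 as its edge swings to lane +x, never the other way. A light spring shuts it (0.05 to 0.08 N m: about 6 N to start it with a block, then it drags on the block's +y side). It shuts once nothing stands within 60 mm past the gate
- flap_edge (a point): middle of the flap's free edge, 26 mm over the table, 58 mm from the hinge pin
- backstop: end board, fixed; origin at table height, lane x = 262 mm, front face at x = 256 mm. A rod on it carries a sprung black pad (44 mm wide, 12 to 40 mm over the table) facing the coming block. The rod was set by hand: the pad's face lies anywhere from lane x = 168 to 208 mm, not measured: feel for it. The pad gives along lane x at 800 N/m (10 N is 12.5 mm), at most 28 mm
- square_block: bystander: square wooden block 70 x 70 x 40 mm, origin at the centre of its underside
- dabber: bystander: round wooden dabber, 60 mm across the foot, 76 mm tall, origin at the centre of its underside
- jar: bystander: closed jar, 72 mm across, 90 mm tall, origin at the centre of its underside
- tin: bystander: closed tin, 72 mm across, 110 mm tall, origin at the centre of its underside
- brush: bystander: flat brush lying on the table at the robot's left, 0.2 m long, 42 mm wide, origin near its middle
- spatula: bystander: spatula lying on the table at the robot's right, 0.25 m long, blade 90 mm wide or less, origin near its middle
Not all that is in view belongs to the job. What is shaped like the block but green or orange is not meant.

How it is judged:
By the outcome, as a careful person would: the job done as asked, in the order asked, and still so for the second after the job is handed in, with the robot touching nothing.
It also fails if it takes over 72 s, if anything falls off the work surface, if the arm or the gripper's body presses on something with over 40 N, if the wrist force passes 120 N, or if a joint passes its speed limit or range.

### The arm

A 7-joint arm with a two-finger parallel gripper is mounted at the origin on the work surface. World frame = base frame: x ahead of the robot, y to its left, z up, the work surface at z = 0. Lengths are in mm, angles in rad, forces in N, time in s.
With the tool pointing down it reaches from about 400 to 875 mm from the base axis. Payload 4.4 kg.
Tool frame: the origin (TCP) lies between the finger pads; the fingertips stand 11 mm ahead of it and the grasp point (between the pads) lies 8 mm behind it; y points along the fingers, x is the direction in which the jaws open and shut, and the axes are right-handed (so a half turn about y gives the same grasp; the last joint's range is limited). The gripper opens to 85 mm and grips with 20 to 120 N. Pads are 22 mm wide; open, the fingers measure 114 mm over their backs; the gripper's body (76 mm by 85 mm) begins 54 mm behind the grasp point. The pads swing forward as they close: fully open they stand 13 mm farther back than shut.
Start: joints at [-1.228, 0.628, 0.038, 1.517, -0.027, 0.996, -0.02], TCP at [258.359, 596.463, 242.313] pointing down, gripper open.
Joint ranges: [-3.06, 3.06], [-0.37, 2.12], [-1.25, 1.32], [0.18, 2.47], [-1.1, 4.24], [0.23, 1.98], [-2.94, 2.94]. Speed limits (rad/s): [2.57, 2.57, 3.14, 3.14, 3.14, 3.14, 3.14].

### API

Orientations are given as [roll, pitch, yaw] about the fixed x, y, z axes, in that order (R = Rz(yaw) Ry(pitch) Rx(roll)).
In Python, from cell import * gives the robot as it stands.
- The arm moves only by the shell command python3 -m jog 'ROWS'. ROWS is JSON, a list of rows, each an object of numbers: "x", "y", "z": the shift along the tool's x, y, z in mm; "ax", "ay", "az": the turn, a rotation vector about the tool's x, y, z in rad; "grip": the finger opening in mm, from 0 to 85.4. In form: [{"x": .., "y": .., "z": .., "ax": .., "ay": .., "az": .., "grip": ..}, ...]. A call has 1 to 5 rows; each row is the pose to reach, as a shift and turn from the pose commanded when the call began, along the tool's axes at that moment; what a row does not reach only later rows make up. A row lasts 1/10 s, in which the tool goes at most 50 mm and 8.59 degrees, less where a joint would pass 70% of its speed; a pose out of reach is approached as far as the arm can. A call with a gripper value outside its range is refused whole. The fingers move at their own pace and stop on an object; the grip force is fixed at half the most. Time passes only in rows, so rows that repeat a pose let the fingers close. It gives the time, the measured TCP pose, the force and the opening at its end, in the units of the state.
- read_state(): the state, without advancing time (a new reading comes with each control period).
- get_image(name): name is "side" or "top"; returns a dict with "color" (384x512x3 uint8, red, green, blue), "vfov" (degrees; the focal length in pixels is half the picture's height over the tangent of half this angle, whatever the lens; pixels are square), "cx", "cy" (the principal point, pixels), "camera_from_world" (4x4, takes a point from world to camera coordinates). Camera axes: x right, y down, z forward; pixel columns grow to the right and rows downward; lengths in mm; the calibration is good to about 2 mm. A picture is of the moment at which its call begins. There is no depth.
- finish_job(): hands the job in, once; it reports no verdict.
The state is a dict: "clock": time; "qpos": joint angles; "qd": joint speeds; "tau": joint torques, N m; "eef_pos": TCP position; "tool_rot": TCP orientation; "force": force on the tool from outside, world axes, zero at the start; "torque": the same for the moment, N m; "width": finger opening in mm.
Only numpy, scipy, OpenCV 4.12 (cv2) and the standard library are available. Lean on these libraries where they do the work, as an engineer would, in place of code of your own. Each camera call takes 0.05 s, during which the arm holds its last target.

## Working session

There is one attempt and no reset: what is moved stays moved. The work goes in short steps, Python scripts to look and compute and a shell command to move; the robot and the scene stay as the last step left them, time stands still between calls to the robot, and variables do not carry over. Pictures are saved under pics/ and viewed, and the job is handed in when it is done.

```bash
ls; mkdir -p pics; python3 - <<'E'
from cell import *
import cv2
s=read_state(); print(s)
for n in("side","top"):
    i=get_image(n); cv2.imwrite(f"pics/{n}0.png",i["color"][:,:,::-1]); print(n,i["vfov"],i["cx"],i["cy"],i["camera_from_world"].tolist() if hasattr(i["camera_from_world"],'tolist') else i["camera_from_world"], [k for k in i])
E
```

```text
pics
{'clock': 0.0, 'qpos': array([-1.2278429 ,  0.62934745,  0.03843342,  1.51839096, -0.02704918,
        0.99631352, -0.01997434]), 'qd': array([-9.36634200e-06, -1.84435250e-04,  8.37673021e-04, -1.90708825e-03,
        1.36544508e-03,  1.67626915e-03,  5.97409191e-05]), 'tau': array([-1.59652707e-03, -5.63399041e+01,  1.22564189e+00, -1.93454182e+01,
        1.10268433e-02,  1.03339533e-02,  1.97665747e-05]), 'eef_pos': array([258.06174015, 595.89851619, 241.38071646]), 'tool_rot': array([-1.57077638,  0.00194224,  1.1620482 ]), 'force': array([-0.0493671 , -0.33803815, -0.31509214]), 'torque': array([-0.0233194 ,  0.03876802,  0.00498448]), 'width': 85.62781348266157}
side 43.90471719112459 254.78249011429733 195.5613468596603 [[0.6933621302826813, -0.7204381044398167, 0.014761231690660105, -327.1791586717437], [-0.4317664977193804, -0.43176565312199994, -0.7919318861059156, 225.97334715412853], [0.5769112997133977, 0.5427221742800789, -0.6104309902091323, 1387.8125548349685], [0.0, 0.0, 0.0, 1.0]] ['color', 'vfov', 'cx', 'cy', 'camera_from_world']
top 43.9628983578304 263.3287882272106 192.66085099869557 [[-0.0035654398658038, -0.9999845089829618, -0.004274275689331208, -32.59183635632691], [-0.9956776858644082, 0.003946708967624716, -0.09279207595491058, 421.21591548785324], [0.09280750783347416, 0.003924956360259466, -0.9956763335579039, 1686.9709517249564], [0.0, 0.0, 0.0, 1.0]] ['color', 'vfov', 'cx', 'cy', 'camera_from_world']
```

View pics/top0.png

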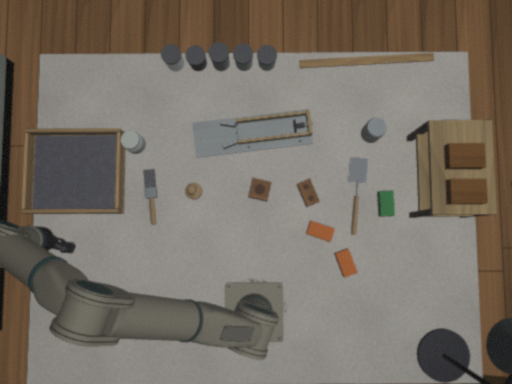

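View pics/side0.png

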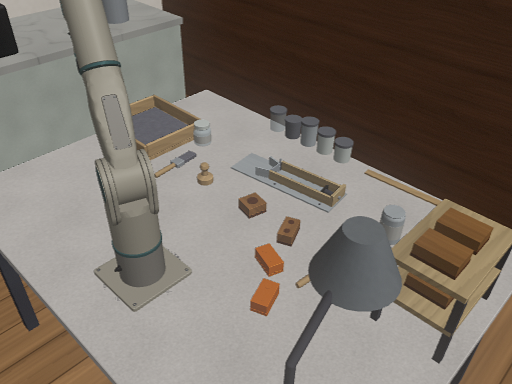

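Top view: the brown candidates are (260,189), which is square, (308,193), which is oblong with two dark marks, and the shelf blocks at (466,155) and (466,191), which aren't on the table. Green (386,203) and orange (320,231), (346,262) are excluded. (308,193) fits, so I'll confirm it in a crop and look at the lane.

```bash
python3 - <<'E'
import cv2,numpy as np
t=cv2.imread("pics/top0.png")
a=cv2.resize(t[95:215,185:335],None,fx=5,fy=5,interpolation=cv2.INTER_CUBIC); cv2.imwrite("pics/crop0.png",a)
E
```

```text
(no output)
```

View pics/crop0.png

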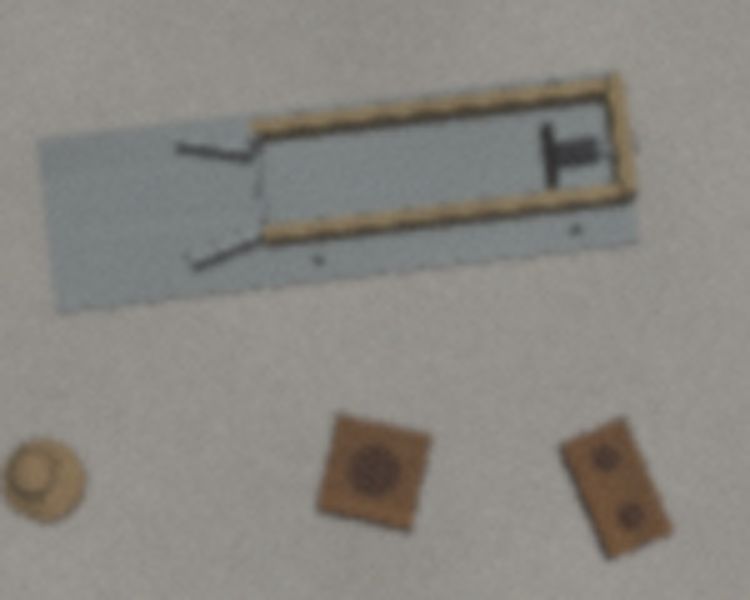

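Confirmed: (308,193) is the plain brown oblong block with two finger marks. The lane runs left to right, with its apron at (200,138) and backstop at (310,122). Next I'll measure both.

```bash
cat > h.py <<'E'
import numpy as np, cv2
from cell import *
def ray(im,uv,z):
    M=np.array(im["camera_from_world"]);R=M[:3,:3];t=M[:3,3]
    f=192/np.tan(np.radians(im["vfov"]/2))
    uv=np.atleast_2d(np.asarray(uv,float)); d=np.c_[(uv[:,0]-im["cx"])/f,(uv[:,1]-im["cy"])/f,np.ones(len(uv))]@R
    c=-R.T@t; z=np.broadcast_to(z,len(uv))
    return c+d*((z-c[2])/d[:,2])[:,None]
def proj(im,P):
    M=np.array(im["camera_from_world"]);f=192/np.tan(np.radians(im["vfov"]/2))
    p=np.atleast_2d(P)@M[:3,:3].T+M[:3,3]; return np.c_[im["cx"]+f*p[:,0]/p[:,2],im["cy"]+f*p[:,1]/p[:,2]]
E
python3 - <<'E'
from h import *
for n,roi in(("top",(230,170,335,220)),("side",(235,180,305,250))):
    im=get_image(n); M=np.array(im["camera_from_world"]); print(n,"cam",(-M[:3,:3].T@M[:3,3]).round())
    hsv=cv2.cvtColor(im["color"],cv2.COLOR_RGB2HSV); x0,y0,x1,y1=roi
    g=hsv[y0:y1,x0:x1]; m=((g[...,1]>90)&(g[...,0]<20)).astype(np.uint8)
    k,l,st,ce=cv2.connectedComponentsWithStats(m)
    for i in range(1,k):
        if st[i,4]<60: continue
        c=max(cv2.findContours((l==i).astype(np.uint8),0,1)[0],key=cv2.contourArea).reshape(-1,2).astype(float)+[x0,y0]
        w=ray(im,c,40)[:,:2].astype(np.float32)
        print(st[i],ce[i]+[x0,y0],ray(im,ce[i]+[x0,y0],40).round(1),cv2.minAreaRect(w))
        gray=cv2.cvtColor(im["color"],cv2.COLOR_RGB2GRAY)
cv2.imwrite("pics/sc0.png",cv2.resize(im["color"][140:260,220:360,::-1],None,fx=5,fy=5,interpolation=cv2.INTER_CUBIC))
E
```

```text
top cam [ 263.  -41. 1719.]
[ 19   9  21  21 250] [259.316 189.252] [[431.4 -20.1  40. ]] ((431.7110290527344, -19.901634216308594), (61.7255859375, 64.237548828125), 76.99898529052734)
[ 68  10  20  26 274] [307.73357664 192.42335766] [[ 419.4 -191.6   40. ]] ((419.8360595703125, -191.49249267578125), (82.65605163574219, 44.808921813964844), 22.404504776000977)
side cam [-476. -891. 1031.]
[  4  13  27  25 353] [253.71954674 203.98300283] [[424.7 -39.7  40. ]] ((425.169189453125, -40.764259338378906), (116.42711639404297, 76.93034362792969), 64.25305938720703)
[ 43  37  22  28 425] [288.50588235 230.03529412] [[ 407.8 -206.9   40. ]] ((409.7296142578125, -205.86280822753906), (119.68865966796875, 55.037532806396484), 23.48255157470703)
[20 63 19  7 79] [265.01265823 247.10126582] [[ 300.1 -207.    40. ]] ((294.7176208496094, -208.62680053710938), (28.082050323486328, 48.54544448852539), 70.1630859375)
```

View pics/sc0.png

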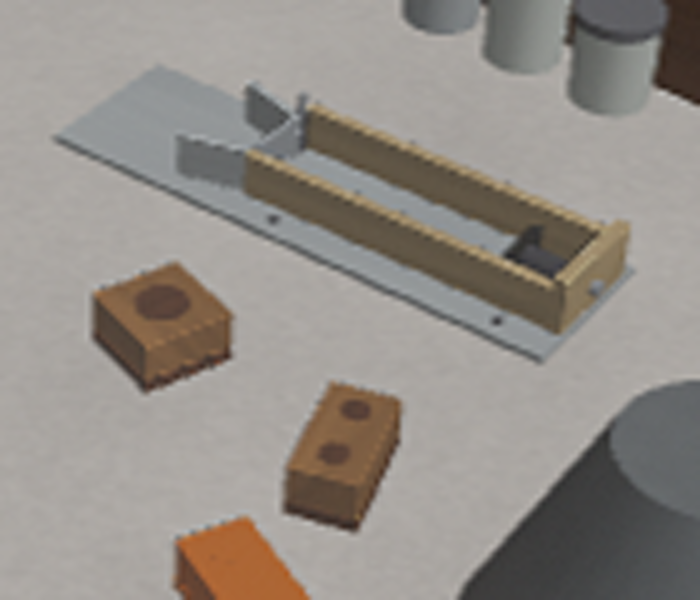

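```bash
python3 - <<'E'
from h import *
T=get_image("top");S=get_image("side")
# finger marks in both views -> points on z=40
for im,roi in((T,(296,178,322,210)),(S,(274,212,304,240))):
    x0,y0,x1,y1=roi; c=im["color"][y0:y1,x0:x1].astype(float)
    hsv=cv2.cvtColor(im["color"],cv2.COLOR_RGB2HSV)[y0:y1,x0:x1]
    print(hsv[...,2].min())
    np.set_printoptions(linewidth=200)
    print(c[...,0].astype(int))
# plate colour
c=T["color"].astype(int); print("plate",c[140,205],c[150,300],"table",c[165,230],c[100,230])
E
```

```text
70
[[149 144 144 143 149 146 147 147 148 145 141 134 124 121 126 142 145 150 147 147 144 146 149 148 147 146]
 [149 148 147 144 146 145 145 145 140 135 124 117 108 111 119 137 146 148 148 146 147 144 149 147 145 146]
 [148 146 146 147 143 139 138 136 126 116 110 107 102 103 111 129 147 150 150 147 145 148 148 148 148 149]
 [146 146 147 142 135 121 121 117 111 106 105 103  98 103 108 125 144 148 147 146 149 148 148 147 150 150]
 [145 141 134 127 121 110 107 103 103 102 104 103 101 102 106 119 141 150 148 148 148 148 148 151 151 148]
 [136 119 116 109 110 107 107 102 100  98  98  99 103 101 103 114 134 147 147 150 148 150 148 150 149 148]
 [125 101 103 103 105 105 103  97  90  83  85  90  96  98  99 105 125 146 149 145 148 147 152 150 149 149]
 [125  98  96 103 106 105 102  93  84  75  79  81  89  98 101 104 114 133 147 150 149 149 147 150 147 149]
 [131  99  87 101 105 105 102  89  75  76  72  78  86  97  98 101 110 127 142 147 150 150 151 151 148 148]
 [135 106  89  95 102 103 102  92  79  77  70  77  87  96 101 103 104 113 127 144 148 149 152 149 148 149]
 [144 125  91  87 100 103 1
[... 5143 characters left out ...]
174 173 171 169]
 [174 176 162 117  95  94  93  95  92  90 103 120 131 130 128 128 129 128 139 112 102  95 114 165 172 171 173 171 171 172]
 [176 176 143 102  94  93  94  90  87  86  87  89  89  99 110 129 132 131 126 110 105  83 162 178 174 173 173 173 172 173]
 [176 179 145 102  91  93  91  88  88  87  89  90  90  89  90  89  88 108 103 105  96 115 169 177 174 172 171 173 173 174]
 [174 177 148 105  92  89  88  86  87  91  90  89  90  91  92  90  88  99 107 106  85 135 167 173 174 172 170 171 174 174]
 [176 178 150 104  86  86  86  89  89  90  89  90  90  90  90  90  91 100 107  99  94 160 173 173 173 173 173 172 172 171]]
plate [121 128 127] [147 144 139] table [147 144 139] [145 142 135]
```

```bash
python3 - <<'E'
from h import *
T=get_image("top");S=get_image("side")
P={"T":(T,[(296+9.8,178+8.2,5),(296+14.8,178+19.7,5)],86),"S":(S,[(291,221.6,6),(286.3,230.3,6)],105)}
for n,(im,pts,th) in P.items():
    r=im["color"][...,0].astype(float); W=[]
    yy,xx=np.mgrid[0:384,0:512]
    for u,v,rad in pts:
        w=np.where((xx-u)**2+((yy-v)*1.3)**2<rad**2,np.clip(th+12-r,0,None),0); uv=[(w*xx).sum()/w.sum(),(w*yy).sum()/w.sum()]
        W.append(ray(im,uv,40)[0])
    W=np.array(W); d=W[0]-W[1]; print(n,W.round(1).tolist(),"mid",W.mean(0).round(1),"sep",np.linalg.norm(d).round(1),"ang",np.degrees(np.arctan2(d[1],d[0])).round(1))
for n,im,roi in(("T",T,(185,95,325,165)),("S",S,(225,145,355,220))):
    c=cv2.GaussianBlur(im["color"],(3,3),0).astype(int);x0,y0,x1,y1=roi
    m=((c[...,2]-c[...,0])>-1).astype(np.uint8); k=np.zeros_like(m);k[y0:y1,x0:x1]=m[y0:y1,x0:x1]
    k=cv2.morphologyEx(k,cv2.MORPH_OPEN,np.ones((2,2)))
    cv2.imwrite(f"pics/pm{n}.png",cv2.resize(k[y0:y1,x0:x1]*255,None,fx=5,fy=5,interpolation=0))
E
python3 -c "
import cv2,numpy as np
a=cv2.imread('pics/pmT.png');b=cv2.imread('pics/pmS.png');a=cv2.resize(a,(560,280));b=cv2.resize(b,(560,320))
cv2.imwrite('pics/pm.png',np.vstack([a,b]))"
```

```text
T [[441.6, -184.5, 40.0], [400.7, -201.9, 40.0]] mid [ 421.1 -193.2   40. ] sep 44.4 ang 23.1
S [[443.5, -185.4, 40.0], [402.0, -202.9, 40.0]] mid [ 422.8 -194.1   40. ] sep 45.0 ang 22.9
```

View pics/pm.png

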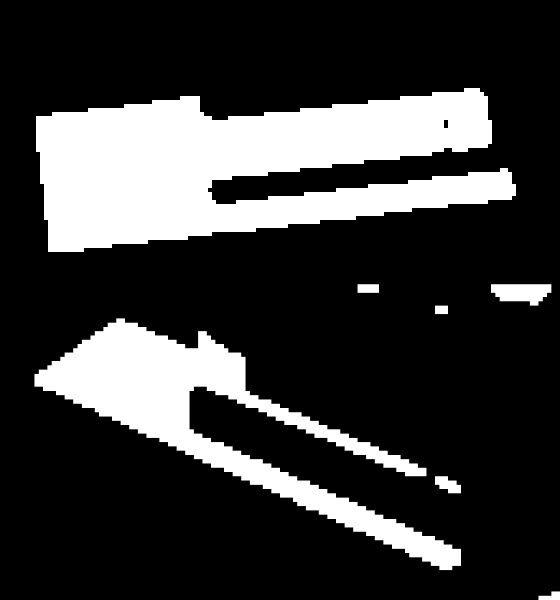

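```bash
cat > lane.py <<'E'
from h import *
def scan(g,p,q,th,n=200):
    # first upward crossing of th along segment p->q
    t=np.linspace(0,1,n); X=p[0]+(q[0]-p[0])*t; Y=p[1]+(q[1]-p[1])*t
    v=cv2.remap(g,X.astype(np.float32)[None],Y.astype(np.float32)[None],cv2.INTER_LINEAR)[0]
    i=np.argmax(v>th); return (X[i],Y[i]) if v.max()>th and i>0 else None
def fit(pts):
    pts=np.array(pts,np.float32); a=cv2.fitLine(pts,cv2.DIST_HUBER,0,.01,.01).ravel(); n=np.array([-a[1],a[0]]); r=(pts-a[2:])@n
    return a,r.std()
def run():
    T=get_image("top");S=get_image("side"); out={}
    g=lambda im:cv2.GaussianBlur(im["color"].astype(np.float32),(0,0),.8)
    t=g(T);gt=t[...,2]-t[...,0]; s=g(S);gs=s[...,2]-s[...,0]
    E={}
    E["near T"]=(T,[scan(gt,(u,165-(u-190)*.12+2),(u,140-(u-190)*.12),-1.5) for u in range(200,310,4)])
    E["far T"]=(T,[scan(gt,(u,112-(u-190)*.06),(u,135),-1.5) for u in range(197,234,3)])
    E["end T"]=(T,[scan(gt,(185,v),(205,v),-1.5) for v in range(127,154,2)])
    E["near S"]=(S,[scan(gs,(u,190+(u-240)*.47),(u,168+(u-240)*.47),-1.5) for u in range(240,325,4)])
    E["end S"]=(S,[scan(gs,(u,150),(u,180),-1.5) for u in range(238,250,2)])
    E["far S"]=(S,[scan(gs,(u,145),(u,180),-1.5) for u in range(255,266,2)])
    for k,(im,p) in E.items():
        p=[x for x in p if x]; z=0 if k=="near S" else 6
        w=ray(im,p,z)[:,:2]; a,r=fit(w); ang=np.degrees(np.arctan2(a[1],a[0])); out[k]=a; print(k,len(p),"ang",round(float(ang),2),"pt",a[2:].round(1),"rms",r.round(2))
    return out
def X(a,b):
    k=np.linalg.solve(np.array([a[:2],-b[:2]]).T,b[2:]-a[2:]); return a[2:]+k[0]*a[:2]
if __name__=="__main__":
    o=run()
    for v in "TS":
        A=X(o["near "+v],o["end "+v]);B=X(o["far "+v],o["end "+v]); print(v,A,B,np.linalg.norm(A-B),"endmid",(A+B)/2)
E
python3 lane.py
```

```text
near T 28 ang -83.32 pt [577.8   0.8] rms 0.31
far T 13 ang -83.51 pt [690.9 154.4] rms 0.38
end T 14 ang 6.92 pt [619.7 220.3] rms 0.35
near S 22 ang -83.6 pt [589.2 -55.2] rms 0.42
end S 6 ang 6.87 pt [634.3 220.5] rms 0.28
far S 6 ang -83.94 pt [691.1 182.6] rms 0.49
T [553.      212.19766] [682.5736  227.92538] 130.52464 endmid [617.7868  220.06152]
S [559.314  211.4429] [686.4055  226.76562] 128.01184 endmid [622.85974 219.10426]
```

```bash
cat > plan.py <<'E'
import sys,numpy as np
from cell import *
from scipy.spatial.transform import Rotation as Ro
def need(x,y,z,yaw):
    s=read_state(); R=Ro.from_euler("xyz",s["tool_rot"]); Rt=Ro.from_euler("xyz",[-np.pi/2,0,np.radians(yaw)])
    d=R.inv().apply(np.array([x,y,z])-s["eef_pos"]); r=(R.inv()*Rt).as_rotvec()
    print("t",round(s["clock"],2),"pos",s["eef_pos"].round(1),"yaw",np.degrees(s["tool_rot"]).round(1),"F",s["force"].round(1),"w",round(s["width"],1))
    print("shift",d.round(1),"turn",r.round(3))
if __name__=="__main__": need(*map(float,sys.argv[1:5]))
E
python3 plan.py 470 350 240 20; python3 plan.py 422 -193.7 150 -67
```

```text
t 0.5 pos [258.3 596.4 242.3] yaw [-90.    0.   66.6] F [-0.2  0.  -0.4] w 85.2
shift [-142.     2.3 -292.2] turn [-0.     0.813 -0.   ]
t 0.5 pos [258.3 596.4 242.3] yaw [-90.    0.   66.6] F [-0.2  0.  -0.4] w 85.2
shift [-660.    92.3 -464.3] turn [ 0.     2.331 -0.   ]
```

```bash
python3 -m jog '[{"x":-22,"z":-44,"ay":0.14},{"x":-44,"z":-88,"ay":0.28},{"x":-66,"z":-132,"ay":0.42},{"x":-88,"z":-176,"ay":0.56},{"x":-110,"z":-220,"ay":0.70}]'; python3 plan.py 480 150 220 -20
```

```text
t 0.5 pos [258.3 596.4 242.3] yaw [-90.    0.   66.6] F [-0.2  0.  -0.4] w 85.2
shift [-321.5   22.3 -380.9] turn [-0.     1.511 -0.   ]$[0]: bad value
```

```bash
python3 -m jog '[{"x":-22,"y":0,"z":-44,"ax":0,"ay":0.14,"az":0,"grip":85},{"x":-44,"y":0,"z":-88,"ax":0,"ay":0.28,"az":0,"grip":85},{"x":-66,"y":0,"z":-132,"ax":0,"ay":0.42,"az":0,"grip":85},{"x":-88,"y":0,"z":-176,"ax":0,"ay":0.56,"az":0,"grip":85},{"x":-110,"y":0,"z":-220,"ax":0,"ay":0.70,"az":0,"grip":85}]'; python3 plan.py 480 150 220 -20
```

```text
clock: 1.0
eef_pos: [417.6, 406.6, 242.6]
tool_rot: [-1.57, -0.001, 0.456]
force: [-0.6, 0.8, -0.6]
width: 85.2
t 1.0 pos [417.6 406.6 242.6] yaw [-90.   -0.   26.2] F [-0.6  0.8 -0.6] w 85.2
shift [ -57.1   22.5 -257.8] turn [-0.001  0.806  0.   ]
```

```bash
python3 -m jog '[{"x":-10,"y":4,"z":-46,"ax":0,"ay":0.14,"az":0,"grip":85},{"x":-20,"y":8,"z":-92,"ax":0,"ay":0.28,"az":0,"grip":85},{"x":-30,"y":12,"z":-138,"ax":0,"ay":0.42,"az":0,"grip":85},{"x":-40,"y":16,"z":-184,"ax":0,"ay":0.56,"az":0,"grip":85},{"x":-50,"y":20,"z":-230,"ax":0,"ay":0.70,"az":0,"grip":85}]'; python3 plan.py 422 -193.7 180 -67
```

```text
clock: 1.5
eef_pos: [474.6, 178.3, 222.5]
tool_rot: [-1.57, -0.001, -0.243]
force: [0.8, 1.0, -0.7]
width: 84.6
t 1.5 pos [474.6 178.3 222.5] yaw [-90.   -0.  -13.9] F [ 0.8  1.  -0.7] w 84.6
shift [  38.6   42.3 -373.7] turn [-0.001  0.926  0.   ]
```

```bash
python3 -m jog '[{"x":4,"y":5,"z":-46,"ax":0,"ay":0.14,"az":0,"grip":85},{"x":8,"y":10,"z":-92,"ax":0,"ay":0.28,"az":0,"grip":85},{"x":12,"y":15,"z":-138,"ax":0,"ay":0.42,"az":0,"grip":85},{"x":16,"y":20,"z":-184,"ax":0,"ay":0.56,"az":0,"grip":85},{"x":20,"y":25,"z":-230,"ax":0,"ay":0.70,"az":0,"grip":85}]'; python3 plan.py 422 -193.7 150 -67
```

```text
clock: 2.0
eef_pos: [439.3, -49.8, 197.5]
tool_rot: [-1.57, -0.001, -0.943]
force: [0.5, -0.0, -0.3]
width: 85.2
t 2.0 pos [439.3 -49.8 197.5] yaw [-89.9  -0.  -54. ] F [ 0.5 -0.  -0.3] w 85.2
shift [106.3  47.4 -98.5] turn [-0.001  0.226  0.   ]
```

```bash
python3 -m jog '[{"x":27,"y":12,"z":-25,"ax":0,"ay":0.06,"az":0,"grip":85},{"x":54,"y":24,"z":-50,"ax":0,"ay":0.12,"az":0,"grip":85},{"x":80,"y":36,"z":-75,"ax":0,"ay":0.18,"az":0,"grip":85},{"x":106,"y":47,"z":-98,"ax":0,"ay":0.226,"az":0,"grip":85},{"x":106,"y":47,"z":-98,"ax":0,"ay":0.226,"az":0,"grip":85}]'; python3 plan.py 422 -193.7 27 -67
python3 - <<'E'
from h import *
for n,r in(("side",(190,90,330,260)),("top",(230,120,370,240))):
    im=get_image(n)["color"][r[1]:r[3],r[0]:r[2],::-1]; cv2.imwrite(f"pics/pre_{n}.png",cv2.resize(im,None,fx=3.5,fy=3.5,interpolation=cv2.INTER_CUBIC))
E
```

```text
clock: 2.5
eef_pos: [422.1, -197.2, 149.9]
tool_rot: [-1.572, -0.003, -1.173]
force: [-1.2, 0.8, -0.3]
width: 84.6
t 2.5 pos [ 422.1 -197.2  149.9] yaw [-90.1  -0.2 -67.2] F [-1.2  0.8 -0.3] w 84.6
shift [ -3.7 122.9   1.5] turn [ 0.002 -0.003  0.003]
```

View pics/pre_side.png

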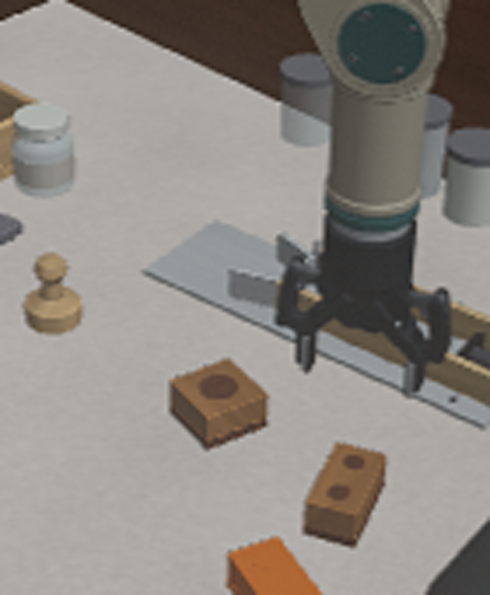

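View pics/pre_top.png

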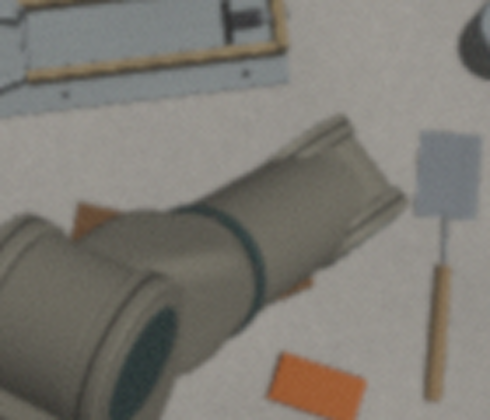

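```bash
python3 -m jog '[{"x":-1,"y":28,"z":1,"ax":0,"ay":0,"az":0,"grip":85},{"x":-2,"y":56,"z":1.5,"ax":0,"ay":0,"az":0,"grip":85},{"x":-3,"y":84,"z":1.5,"ax":0,"ay":0,"az":0,"grip":85},{"x":-3,"y":110,"z":1.5,"ax":0,"ay":0,"az":0,"grip":85},{"x":-3,"y":125,"z":1.5,"ax":0,"ay":0,"az":0,"grip":85}]'; python3 plan.py 422 -193.7 18 -67
```

```text
clock: 3.1
eef_pos: [423.6, -186.1, 24.1]
tool_rot: [-1.571, 0.002, -1.161]
force: [0.5, -0.2, 0.6]
width: 85.0
t 3.1 pos [ 423.6 -186.1   24.1] yaw [-90.    0.1 -66.5] F [ 0.5 -0.2  0.6] w 85.0
shift [ 6.4  6.1 -4.5] turn [-0.     0.009 -0.002]
```

```bash
python3 -m jog '[{"x":6,"y":3,"z":-4.5,"ax":0,"ay":0.009,"az":0,"grip":85},{"x":6,"y":6,"z":-4.5,"ax":0,"ay":0.009,"az":0,"grip":85},{"x":6,"y":6,"z":-4.5,"ax":0,"ay":0.009,"az":0,"grip":85}]'; python3 plan.py 422 -193.7 18 -67
python3 - <<'E'
from h import *
for n,r in(("side",(250,180,330,260)),):
    im=get_image(n)["color"][r[1]:r[3],r[0]:r[2],::-1]; cv2.imwrite(f"pics/g_{n}.png",cv2.resize(im,None,fx=6,fy=6,interpolation=cv2.INTER_CUBIC))
E
```

```text
clock: 3.4
eef_pos: [422.1, -195.7, 19.8]
tool_rot: [-1.57, -0.001, -1.173]
force: [0.2, 0.7, -0.3]
width: 85.1
t 3.4 pos [ 422.1 -195.7   19.8] yaw [-90.   -0.  -67.2] F [ 0.2  0.7 -0.3] w 85.1
shift [-1.9  1.8  0.7] turn [-0.001 -0.003  0.001]
```

View pics/g_side.png

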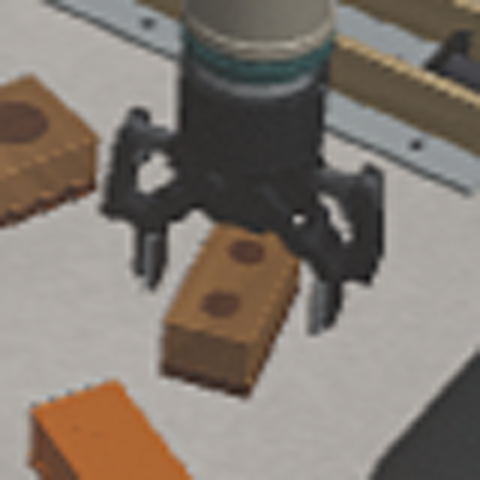

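```bash
python3 -m jog '[{"x":0,"y":0,"z":0.5,"ax":0,"ay":0,"az":0,"grip":45},{"x":0,"y":0,"z":0.5,"ax":0,"ay":0,"az":0,"grip":45},{"x":0,"y":0,"z":0.5,"ax":0,"ay":0,"az":0,"grip":45},{"x":0,"y":0,"z":0.5,"ax":0,"ay":0,"az":0,"grip":45},{"x":0,"y":0,"z":0.5,"ax":0,"ay":0,"az":0,"grip":45}]'; python3 plan.py 422 -193.7 19 -67
```

```text
clock: 3.95
eef_pos: [422.3, -195.2, 19.9]
tool_rot: [-1.57, 0.0, -1.173]
force: [-0.7, 1.4, 6.5]
width: 49.4
t 3.95 pos [ 422.3 -195.2   19.9] yaw [-89.9   0.  -67.2] F [-0.7  1.4  6.5] w 49.4
shift [-1.5  0.9  0.3] turn [-0.001 -0.003 -0.   ]
```

```bash
python3 -m jog '[{"x":0,"y":-10,"z":0,"ax":0,"ay":0,"az":0,"grip":45},{"x":0,"y":-30,"z":0,"ax":0,"ay":0,"az":0,"grip":45},{"x":0,"y":-60,"z":0,"ax":0,"ay":0,"az":0,"grip":45},{"x":0,"y":-80,"z":0,"ax":0,"ay":0,"az":0,"grip":45},{"x":0,"y":-80,"z":0,"ax":0,"ay":0,"az":0,"grip":45}]'; python3 plan.py 625 170 100 6.6
python3 - <<'E'
from h import *
for n,r in(("side",(230,140,330,250)),):
    im=get_image(n)["color"][r[1]:r[3],r[0]:r[2],::-1]; cv2.imwrite(f"pics/l_{n}.png",cv2.resize(im,None,fx=5,fy=5,interpolation=cv2.INTER_CUBIC))
E
```

```text
clock: 4.45
eef_pos: [423.3, -196.0, 101.5]
tool_rot: [-1.568, -0.003, -1.173]
force: [0.5, -0.4, -3.0]
width: 48.9
t 4.45 pos [ 423.3 -196.   101.5] yaw [-89.8  -0.2 -67.2] F [ 0.5 -0.4 -3. ] w 48.9
shift [-259.2    1.5  327.9] turn [-0.    -1.288  0.005]
```

View pics/l_side.png

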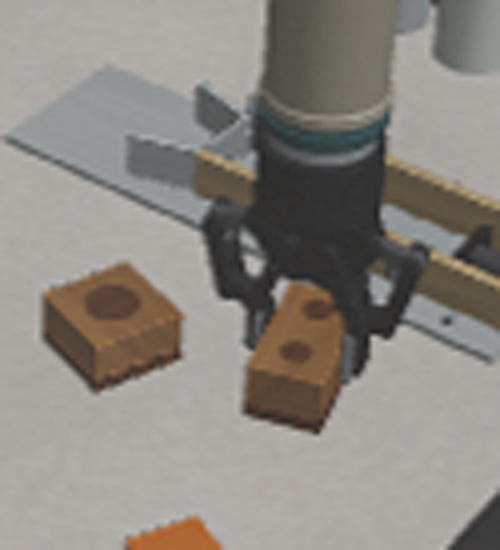

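```bash
python3 -m jog '[{"x":-22,"y":0,"z":27,"ax":0,"ay":-0.12,"az":0,"grip":45},{"x":-46,"y":0,"z":58,"ax":0,"ay":-0.24,"az":0,"grip":45},{"x":-74,"y":0,"z":94,"ax":0,"ay":-0.38,"az":0,"grip":45},{"x":-102,"y":0,"z":129,"ax":0,"ay":-0.51,"az":0,"grip":45},{"x":-130,"y":0,"z":164,"ax":0,"ay":-0.65,"az":0,"grip":45}]'; python3 plan.py 625 170 100 6.6
```

```text
clock: 5.0
eef_pos: [522.5, -10.2, 97.9]
tool_rot: [-1.572, 0.002, -0.518]
force: [0.0, -0.8, -4.0]
width: 49.4
t 5.0 pos [522.5 -10.2  97.9] yaw [-90.1   0.1 -29.7] F [ 0.  -0.8 -4. ] w 49.4
shift [-1.000e-01 -2.300e+00  2.073e+02] turn [ 0.    -0.633 -0.003]
```

```bash
python3 -m jog '[{"x":0,"y":-1,"z":44,"ax":0,"ay":-0.14,"az":0,"grip":45},{"x":0,"y":-2,"z":88,"ax":0,"ay":-0.28,"az":0,"grip":45},{"x":0,"y":-2,"z":132,"ax":0,"ay":-0.42,"az":0,"grip":45},{"x":0,"y":-2,"z":172,"ax":0,"ay":-0.54,"az":0,"grip":45},{"x":0,"y":-2,"z":200,"ax":0,"ay":-0.63,"az":0,"grip":45}]'; python3 -m jog '[{"x":0,"y":0,"z":0,"ax":0,"ay":0,"az":0,"grip":45},{"x":0,"y":0,"z":0,"ax":0,"ay":0,"az":0,"grip":45}]'; python3 plan.py 625 170 70 6.6
```

```text
clock: 5.5
eef_pos: [622.5, 165.0, 99.2]
tool_rot: [-1.569, 0.002, 0.114]
force: [-0.1, 0.3, -3.2]
width: 49.3
clock: 5.7
eef_pos: [621.3, 161.5, 99.2]
tool_rot: [-1.571, 0.004, 0.108]
force: [-0.1, -1.0, -2.7]
width: 49.2
t 5.7 pos [621.3 161.5  99.2] yaw [-90.    0.2   6.2] F [-0.1 -1.  -2.7] w 49.2
shift [ 4.7 29.2  8.1] turn [-0.    -0.008 -0.004]
```

```bash
python3 -m jog '[{"x":2,"y":15,"z":4,"ax":0,"ay":-0.008,"az":0,"grip":45},{"x":4,"y":30,"z":8,"ax":0,"ay":-0.008,"az":0,"grip":45},{"x":4.7,"y":45,"z":8,"ax":0,"ay":-0.008,"az":0,"grip":45},{"x":4.7,"y":55,"z":8,"ax":0,"ay":-0.008,"az":0,"grip":45},{"x":4.7,"y":55,"z":8,"ax":0,"ay":-0.008,"az":0,"grip":45}]'; python3 plan.py 625 170 26 6.6
python3 - <<'E'
from h import *
for n,r in(("side",(210,120,310,220)),("top",(180,100,280,180))):
    im=get_image(n)["color"][r[1]:r[3],r[0]:r[2],::-1]; cv2.imwrite(f"pics/p_{n}.png",cv2.resize(im,None,fx=5,fy=5,interpolation=cv2.INTER_CUBIC))
E
```

```text
clock: 6.2
eef_pos: [624.8, 168.8, 43.8]
tool_rot: [-1.572, 0.004, 0.114]
force: [-0.1, -0.5, -3.1]
width: 49.4
t 6.2 pos [624.8 168.8  43.8] yaw [-90.    0.3   6.6] F [-0.1 -0.5 -3.1] w 49.4
shift [ 0.4 17.8  1.2] turn [ 0.001 -0.001 -0.004]
```

View pics/p_side.png

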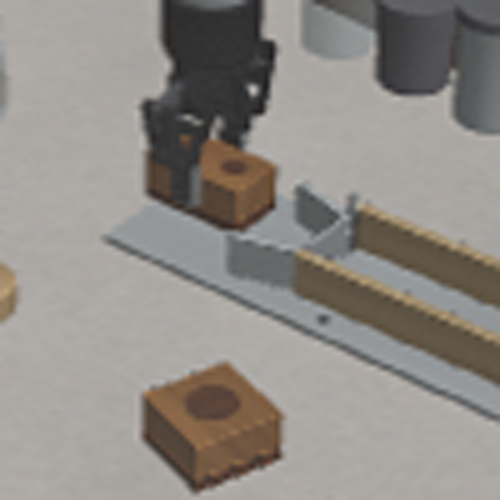

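View pics/p_top.png

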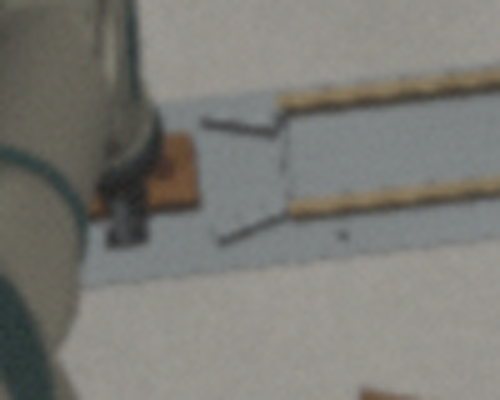

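Block sits over the apron with its front (crop top ~(197,170)) short of the cheeks, lined up and centred in the funnel. Lowering slowly until it touches.

```bash
python3 -m jog '[{"x":0,"y":6,"z":1,"ax":0,"ay":0,"az":0,"grip":45},{"x":0,"y":11,"z":1,"ax":0,"ay":0,"az":0,"grip":45},{"x":0,"y":15,"z":1,"ax":0,"ay":0,"az":0,"grip":45},{"x":0,"y":15,"z":1,"ax":0,"ay":0,"az":0,"grip":45}]';python3 -m jog '[{"x":0,"y":1,"z":0,"ax":0,"ay":0,"az":0,"grip":45},{"x":0,"y":2,"z":0,"ax":0,"ay":0,"az":0,"grip":45},{"x":0,"y":2,"z":0,"ax":0,"ay":0,"az":0,"grip":45}]'
```

```text
clock: 6.7
eef_pos: [625.9, 170.5, 30.7]
tool_rot: [-1.571, 0.001, 0.115]
force: [-0.5, -0.0, -2.8]
width: 49.3
clock: 7.0
eef_pos: [626.4, 170.6, 29.3]
tool_rot: [-1.571, 0.0, 0.115]
force: [0.0, 0.0, -2.9]
width: 49.5
```

```bash
python3 -m jog '[{"x":0,"y":1,"z":0,"ax":0,"ay":0,"az":0,"grip":45},{"x":0,"y":2,"z":0,"ax":0,"ay":0,"az":0,"grip":45},{"x":0,"y":2,"z":0,"ax":0,"ay":0,"az":0,"grip":45}]';python3 -m jog '[{"x":0,"y":0.5,"z":0,"ax":0,"ay":0,"az":0,"grip":45},{"x":0,"y":1,"z":0,"ax":0,"ay":0,"az":0,"grip":45},{"x":0,"y":1,"z":0,"ax":0,"ay":0,"az":0,"grip":45}]'
```

```text
clock: 7.3
eef_pos: [626.3, 170.6, 27.2]
tool_rot: [-1.571, 0.0, 0.115]
force: [0.3, 0.3, -3.9]
width: 49.1
clock: 7.6
eef_pos: [626.4, 170.6, 26.2]
tool_rot: [-1.571, 0.0, 0.115]
force: [0.5, 0.1, -3.7]
width: 48.9
```

```bash
python3 -m jog '[{"x":0,"y":0.5,"z":0,"ax":0,"ay":0,"az":0,"grip":45},{"x":0,"y":1,"z":0,"ax":0,"ay":0,"az":0,"grip":45},{"x":0,"y":1,"z":0,"ax":0,"ay":0,"az":0,"grip":45}]';python3 -m jog '[{"x":0,"y":0.5,"z":0,"ax":0,"ay":0,"az":0,"grip":45},{"x":0,"y":0.5,"z":0,"ax":0,"ay":0,"az":0,"grip":45}]'
```

```text
clock: 7.9
eef_pos: [626.5, 170.6, 26.0]
tool_rot: [-1.571, -0.0, 0.115]
force: [-2.5, -1.1, 5.1]
width: 49.4
clock: 8.1
eef_pos: [626.5, 170.6, 26.0]
tool_rot: [-1.57, -0.0, 0.115]
force: [-4.4, -0.3, 9.7]
width: 49.2
```

```bash
python3 -m jog '[{"x":0,"y":-1,"z":0,"ax":0,"ay":0,"az":0,"grip":52},{"x":0,"y":-1,"z":0,"ax":0,"ay":0,"az":0,"grip":60},{"x":0,"y":-1,"z":0,"ax":0,"ay":0,"az":0,"grip":75},{"x":0,"y":-1,"z":0,"ax":0,"ay":0,"az":0,"grip":80},{"x":0,"y":-1,"z":0,"ax":0,"ay":0,"az":0,"grip":80}]';python3 -m jog '[{"x":0,"y":-20,"z":0,"ax":0,"ay":0,"az":0,"grip":80},{"x":0,"y":-45,"z":0,"ax":0,"ay":0,"az":0,"grip":80},{"x":0,"y":-70,"z":0,"ax":0,"ay":0,"az":0,"grip":80},{"x":0,"y":-70,"z":40,"ax":0,"ay":0,"az":0,"grip":80},{"x":0,"y":-70,"z":80,"ax":0,"ay":0,"az":0,"grip":60}]'
python3 -m jog '[{"x":0,"y":0,"z":0,"ax":0,"ay":0,"az":0,"grip":12},{"x":0,"y":0,"z":0,"ax":0,"ay":0,"az":0,"grip":12},{"x":0,"y":0,"z":0,"ax":0,"ay":0,"az":0,"grip":12},{"x":0,"y":0,"z":0,"ax":0,"ay":0,"az":0,"grip":12}]'
python3 - <<'E'
from h import *
for n,r in(("side",(210,110,310,220)),("top",(170,80,290,180))):
    im=get_image(n)["color"][r[1]:r[3],r[0]:r[2],::-1]; cv2.imwrite(f"pics/q_{n}.png",cv2.resize(im,None,fx=5,fy=5,interpolation=cv2.INTER_CUBIC))
E
```

```text
clock: 8.6
eef_pos: [626.5, 170.6, 25.6]
tool_rot: [-1.571, 0.0, 0.115]
force: [0.1, 0.4, -0.7]
width: 79.9
clock: 9.1
eef_pos: [618.6, 249.3, 97.2]
tool_rot: [-1.571, -0.003, 0.111]
force: [0.0, 0.8, -0.7]
width: 67.4
clock: 9.5
eef_pos: [617.7, 248.1, 95.8]
tool_rot: [-1.572, 0.0, 0.113]
force: [-0.1, 0.5, -1.2]
width: 12.0
```

View pics/q_side.png

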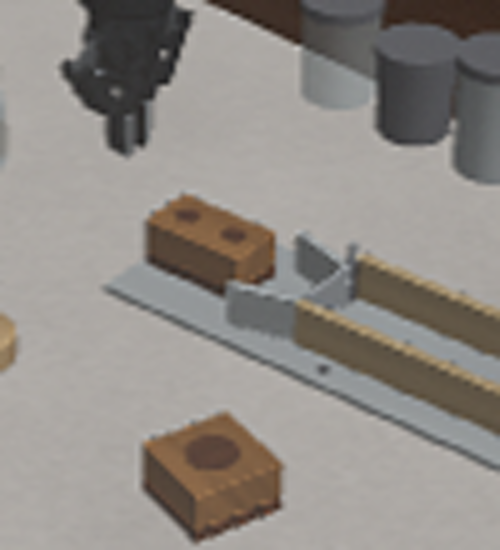

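View pics/q_top.png

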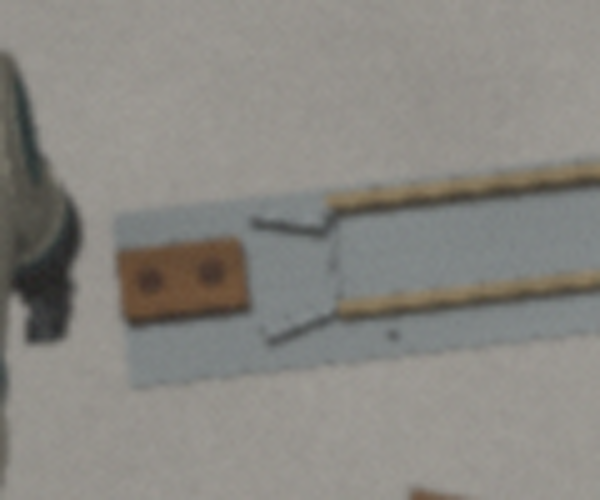

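The block lies lengthwise on the apron, clear of the cheeks; marks at crop (150,280), (211,271). Next I'll measure it in lane coordinates.

```bash
cat > blk.py <<'E'
from h import *
def L(p): 
    a=np.radians(-83.4);u=np.array([np.cos(a),np.sin(a)]);v=np.array([-u[1],u[0]]);d=np.asarray(p)[:2]-[637.6,60.8]; return np.array([d@u,d@v])
def brown(n,z=46,sat=90):
    im=get_image(n);hsv=cv2.cvtColor(im["color"],cv2.COLOR_RGB2HSV)
    m=((hsv[...,1]>sat)&(hsv[...,0]<20)).astype(np.uint8)
    k,l,st,ce=cv2.connectedComponentsWithStats(m)
    for i in range(1,k):
        if 100<st[i,4]<600:
            c=max(cv2.findContours((l==i).astype(np.uint8),0,1)[0],key=cv2.contourArea).reshape(-1,2)
            r=cv2.minAreaRect(ray(im,c,z)[:,:2].astype(np.float32)); p=L(r[0])
            if abs(p[1])<70 and -200<p[0]<300: print(n,"px",ce[i].round(1),"world",np.round(r[0],1),"lane",p.round(1),"size",np.round(r[1],1),"ang",round(r[2],1))
if __name__=="__main__":
    brown("top"); t=read_state(); print("tcp lane",L(t["eef_pos"]).round(1),t["eef_pos"].round(1),t["force"].round(1))
E
python3 blk.py
python3 - <<'E'
from h import *; from blk import L
from cell import *
im=get_image("top"); r=im["color"][...,0].astype(float); yy,xx=np.mgrid[0:384,0:512]; W=[]
for u,v in((200,136),(212.2,134.2)):
    w=np.where((xx-u)**2+(yy-v)**2<20,np.clip(100-r,0,None),0); W.append(ray(im,[(w*xx).sum()/w.sum(),(w*yy).sum()/w.sum()],46)[0])
W=np.array(W);d=W[1]-W[0];print(L(W.mean(0)).round(1),np.linalg.norm(d).round(1),np.degrees(np.arctan2(d[1],d[0])).round(1))
E
```

```text
top px [206.1 135.7] world [623.8 169.3] lane [-109.4   -1.3] size [47.8 84.7] ang 7.0
tcp lane [-189.1    1.8] [617.6 248.8  95.8] [-0.8  0.2  0. ]
[-110.5    2.8] 44.6 -82.8
```

```bash
python3 -m jog '[{"x":-1,"y":20,"z":0,"ax":0,"ay":0,"az":0,"grip":12},{"x":-2,"y":40,"z":0,"ax":0,"ay":0,"az":0,"grip":12},{"x":-2,"y":58,"z":0,"ax":0,"ay":0,"az":0,"grip":12},{"x":-2,"y":70,"z":0,"ax":0,"ay":0,"az":0,"grip":12},{"x":-2,"y":70,"z":0,"ax":0,"ay":0,"az":0,"grip":12}]'
python3 -m jog '[{"x":0,"y":0,"z":0,"ax":0,"ay":0,"az":0,"grip":12}]'; python3 blk.py;  python3 plan.py 617 248 26 6.6
python3 - <<'E'
from h import *
for n,r in(("side",(210,110,310,220)),):
    im=get_image(n)["color"][r[1]:r[3],r[0]:r[2],::-1]; cv2.imwrite(f"pics/r_{n}.png",cv2.resize(im,None,fx=5,fy=5,interpolation=cv2.INTER_CUBIC))
E
```

```text
clock: 10.2
eef_pos: [614.0, 249.2, 23.7]
tool_rot: [-1.572, 0.003, 0.115]
force: [-0.0, 0.7, -0.4]
width: 12.4
clock: 10.3
eef_pos: [615.6, 249.7, 25.8]
tool_rot: [-1.571, -0.0, 0.115]
force: [-0.3, -0.9, 0.6]
width: 12.1
top px [206.  135.7] world [624.  169.6] lane [-109.7   -1. ] size [47.4 85.3] ang 6.2
tcp lane [-190.3    0.3] [616.  249.9  26.4] [ 0.2 -0.7  0. ]
t 10.35 pos [616.  249.9  26.4] yaw [-90.   -0.1   6.6] F [ 0.2 -0.7  0. ] w 11.8
shift [ 0.8  0.4 -2. ] turn [-0.    -0.     0.001]
```

View pics/r_side.png

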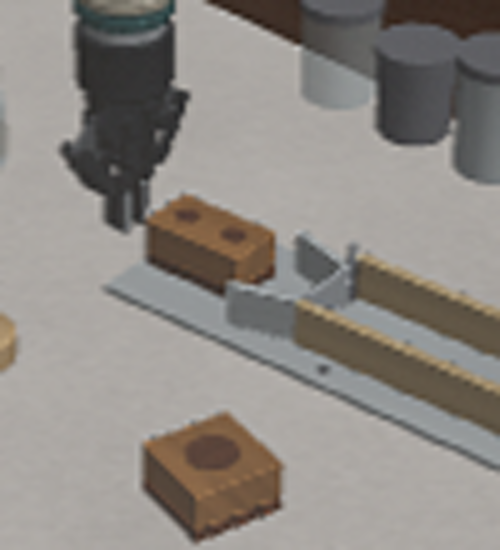

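```bash
python3 -m jog '[{"x":0,"y":0,"z":-6,"ax":0,"ay":0,"az":0,"grip":12},{"x":0,"y":0,"z":-11,"ax":0,"ay":0,"az":0,"grip":12},{"x":0,"y":0,"z":-15,"ax":0,"ay":0,"az":0,"grip":12},{"x":0,"y":0,"z":-18,"ax":0,"ay":0,"az":0,"grip":12},{"x":0,"y":0,"z":-20,"ax":0,"ay":0,"az":0,"grip":12}]'
python3 -m jog '[{"x":0,"y":0,"z":-3,"ax":0,"ay":0,"az":0,"grip":12},{"x":0,"y":0,"z":-6,"ax":0,"ay":0,"az":0,"grip":12},{"x":0,"y":0,"z":-9,"ax":0,"ay":0,"az":0,"grip":12},{"x":0,"y":0,"z":-12,"ax":0,"ay":0,"az":0,"grip":12},{"x":0,"y":0,"z":-15,"ax":0,"ay":0,"az":0,"grip":12}]'; python3 blk.py
```

```text
clock: 10.9
eef_pos: [617.7, 229.3, 25.9]
tool_rot: [-1.571, -0.0, 0.114]
force: [0.0, 0.1, -0.1]
width: 12.1
clock: 11.4
eef_pos: [619.2, 215.3, 25.8]
tool_rot: [-1.57, 0.0, 0.115]
force: [-0.2, 2.0, -0.2]
width: 11.9
top px [209.1 135.5] world [625.4 161. ] lane [-101.    -0.6] size [48.2 86.3] ang 6.2
tcp lane [-154.5   -0.5] [619.4 214.2  25.8] [-0.8  1.  -1. ]
```

```bash
python3 -m jog '[{"x":0,"y":0,"z":-3,"ax":0,"ay":0,"az":0,"grip":12},{"x":0,"y":0,"z":-6,"ax":0,"ay":0,"az":0,"grip":12},{"x":0,"y":0,"z":-9,"ax":0,"ay":0,"az":0,"grip":12},{"x":0,"y":0,"z":-12,"ax":0,"ay":0,"az":0,"grip":12},{"x":0,"y":0,"z":-15,"ax":0,"ay":0,"az":0,"grip":12}]'; python3 blk.py
```

```text
clock: 11.95
eef_pos: [621.0, 199.8, 25.8]
tool_rot: [-1.571, 0.0, 0.115]
force: [0.4, 1.5, 0.6]
width: 12.0
top px [213.5 135. ] world [626.8 146.2] lane [-86.   -0.9] size [47.3 86.7] ang 7.0
tcp lane [-139.1   -0.5] [621.1 198.9  25.8] [ 0.4  1.6 -0.3]
```

```bash
python3 -m jog '[{"x":0,"y":0,"z":-4,"ax":0,"ay":0,"az":0,"grip":12},{"x":0,"y":0,"z":-8,"ax":0,"ay":0,"az":0,"grip":12},{"x":0,"y":0,"z":-12,"ax":0,"ay":0,"az":0,"grip":12},{"x":0,"y":0,"z":-16,"ax":0,"ay":0,"az":0,"grip":12},{"x":0,"y":0,"z":-20,"ax":0,"ay":0,"az":0,"grip":12}]'; python3 blk.py
```

```text
clock: 12.5
eef_pos: [623.3, 179.8, 25.8]
tool_rot: [-1.571, 0.0, 0.115]
force: [0.8, 0.7, -0.9]
width: 12.0
top px [219.  134.3] world [630.4 126.5] lane [-66.1   0.4] size [50.5 84.9] ang 7.0
tcp lane [-118.7   -0.4] [623.5 178.7  25.8] [-0.  -0.1 -0.5]
```

```bash
python3 -m jog '[{"x":0,"y":0,"z":-3,"ax":0,"ay":0,"az":0,"grip":12},{"x":0,"y":0,"z":-6,"ax":0,"ay":0,"az":0,"grip":12},{"x":0,"y":0,"z":-9,"ax":0,"ay":0,"az":0,"grip":12},{"x":0,"y":0,"z":-12,"ax":0,"ay":0,"az":0,"grip":12},{"x":0,"y":0,"z":-15,"ax":0,"ay":0,"az":0,"grip":12}]'; python3 blk.py
```

```text
clock: 13.05
eef_pos: [624.9, 165.6, 25.8]
tool_rot: [-1.57, 0.0, 0.115]
force: [-1.2, 2.1, 1.2]
width: 11.7
top px [223.1 134.1] world [630.1 112.3] lane [-52.   -1.5] size [49.2 86. ] ang 8.6
tcp lane [-104.5   -0.5] [625.  164.6  25.8] [ 0.6  0.4 -0.2]
```

Front is about 7 mm short of the gate; continuing slowly through the flap.

```bash
python3 -m jog '[{"x":0,"y":0,"z":-3,"ax":0,"ay":0,"az":0,"grip":12},{"x":0,"y":0,"z":-6,"ax":0,"ay":0,"az":0,"grip":12},{"x":0,"y":0,"z":-9,"ax":0,"ay":0,"az":0,"grip":12}]'; python3 blk.py;  python3 -m jog '[{"x":0,"y":0,"z":-3,"ax":0,"ay":0,"az":0,"grip":12},{"x":0,"y":0,"z":-6,"ax":0,"ay":0,"az":0,"grip":12},{"x":0,"y":0,"z":-9,"ax":0,"ay":0,"az":0,"grip":12}]'; python3 - <<'E'
from blk import *
brown("top")
for n,r in(("side",(220,110,340,220)),("top",(190,90,320,170))):
    im=get_image(n)["color"][r[1]:r[3],r[0]:r[2],::-1]; cv2.imwrite(f"pics/s_{n}.png",cv2.resize(im,None,fx=5,fy=5,interpolation=cv2.INTER_CUBIC))
E
```

```text
clock: 13.4
eef_pos: [624.5, 160.3, 25.8]
tool_rot: [-1.566, 0.002, 0.117]
force: [-4.1, 10.1, 3.1]
width: 11.8
top px [224.5 134. ] world [630.9 107.4] lane [-47.1  -1.3] size [50.2 86.3] ang 6.3
tcp lane [-99.9  -1.6] [624.5 159.9  25.8] [-3.8  8.3  2.8]
clock: 13.75
eef_pos: [624.7, 153.8, 25.8]
tool_rot: [-1.563, 0.003, 0.118]
force: [-4.6, 11.0, 2.8]
width: 12.4
top px [226.4 133.9] world [631.4 100.1] lane [-39.8  -1.6] size [49.9 86.2] ang 5.5
```

View pics/s_side.png

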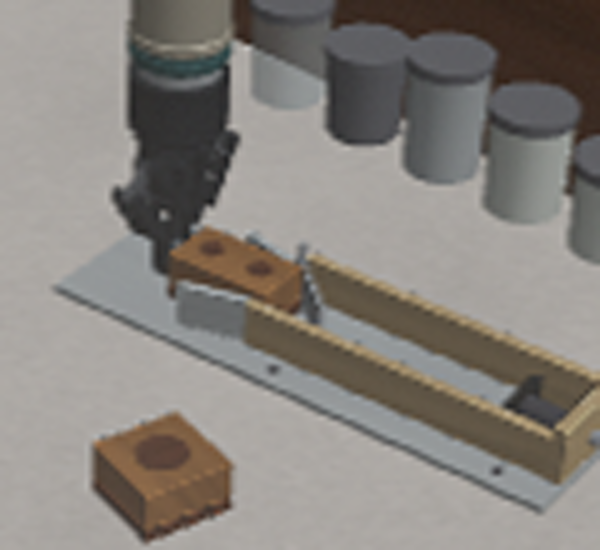

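View pics/s_top.png

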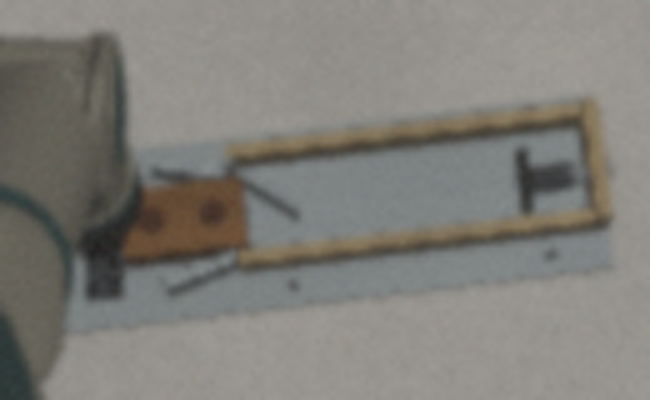

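The block has entered the gateway and is pushing the flap open (flap tip at crop (297,217)), with about 11 N of push. Continuing.

```bash
python3 -m jog '[{"x":0,"y":0,"z":-3,"ax":0,"ay":0,"az":0,"grip":12},{"x":0,"y":0,"z":-6,"ax":0,"ay":0,"az":0,"grip":12},{"x":0,"y":0,"z":-9,"ax":0,"ay":0,"az":0,"grip":12},{"x":0,"y":0,"z":-12,"ax":0,"ay":0,"az":0,"grip":12},{"x":0,"y":0,"z":-15,"ax":0,"ay":0,"az":0,"grip":12}]'; python3 blk.py
```

```text
clock: 14.4
eef_pos: [628.3, 134.1, 25.8]
tool_rot: [-1.569, 0.001, 0.116]
force: [-2.1, 4.2, 1.3]
width: 11.8
top px [232.2 133.3] world [633.3  78.7] lane [-18.3  -2.3] size [50.8 82.2] ang 0.0
tcp lane [-72.6  -0.7] [628.6 132.9  25.8] [-0.8  3.2  0.1]
```

```bash
python3 -m jog '[{"x":0,"y":0,"z":-3,"ax":0,"ay":0,"az":0,"grip":12},{"x":0,"y":0,"z":-6,"ax":0,"ay":0,"az":0,"grip":12},{"x":0,"y":0,"z":-9,"ax":0,"ay":0,"az":0,"grip":12},{"x":0,"y":0,"z":-12,"ax":0,"ay":0,"az":0,"grip":12},{"x":0,"y":0,"z":-15,"ax":0,"ay":0,"az":0,"grip":12}]'; python3 blk.py; python3 plan.py 632.6 104.4 26 6.6
```

```text
clock: 14.95
eef_pos: [630.6, 117.0, 25.8]
tool_rot: [-1.571, -0.0, 0.115]
force: [-0.4, 2.8, -0.1]
width: 11.8
top px [236.8 132.9] world [633.3  64.4] lane [-4.1 -3.8] size [82.2 50.8] ang 90.0
tcp lane [-55.8  -0.4] [630.8 116.2  25.8] [-0.9  2.8  0.8]
t 15.0 pos [630.8 116.2  25.8] yaw [-90.1  -0.    6.5] F [-0.9  2.8  0.8] w 12.3
shift [  0.5  -0.2 -11.9] turn [ 0.001 -0.001  0.   ]
```

```bash
python3 -m jog '[{"x":0,"y":0,"z":-4,"ax":0,"ay":0,"az":0,"grip":12},{"x":0,"y":0,"z":-8,"ax":0,"ay":0,"az":0,"grip":12},{"x":0,"y":0,"z":-12,"ax":0,"ay":0,"az":0,"grip":12},{"x":0,"y":0,"z":-16,"ax":0,"ay":0,"az":0,"grip":12},{"x":0,"y":0,"z":-20,"ax":0,"ay":0,"az":0,"grip":12}]'; python3 blk.py
```

```text
clock: 15.5
eef_pos: [632.3, 97.8, 25.7]
tool_rot: [-1.57, 0.001, 0.115]
force: [-3.2, 4.7, 2.4]
width: 12.1
top px [242.4 132.3] world [636.8  43. ] lane [17.6 -2.9] size [82.2 50.9] ang 89.9
tcp lane [-36.2  -1. ] [632.4  96.6  25.8] [-2.8  3.1  1.5]
```

```bash
python3 -m jog '[{"x":0,"y":0,"z":-4,"ax":0,"ay":0,"az":0,"grip":12},{"x":0,"y":0,"z":-8,"ax":0,"ay":0,"az":0,"grip":12},{"x":0,"y":0,"z":-12,"ax":0,"ay":0,"az":0,"grip":12},{"x":0,"y":0,"z":-16,"ax":0,"ay":0,"az":0,"grip":12},{"x":0,"y":0,"z":-20,"ax":0,"ay":0,"az":0,"grip":12}]'; python3 - <<'E'
from blk import *
brown("top")
for n,r in(("side",(220,110,340,220)),("top",(190,90,320,170))):
    im=get_image(n)["color"][r[1]:r[3],r[0]:r[2],::-1]; cv2.imwrite(f"pics/t_{n}.png",cv2.resize(im,None,fx=5,fy=5,interpolation=cv2.INTER_CUBIC))
E
```

```text
clock: 16.05
eef_pos: [635.1, 77.1, 25.6]
tool_rot: [-1.571, 0.0, 0.115]
force: [-1.9, 2.8, 0.5]
width: 12.2
top px [248.1 131.9] world [636.7  23.3] lane [37.2 -5.2] size [78.6 50.8] ang 89.9
```

View pics/t_side.png

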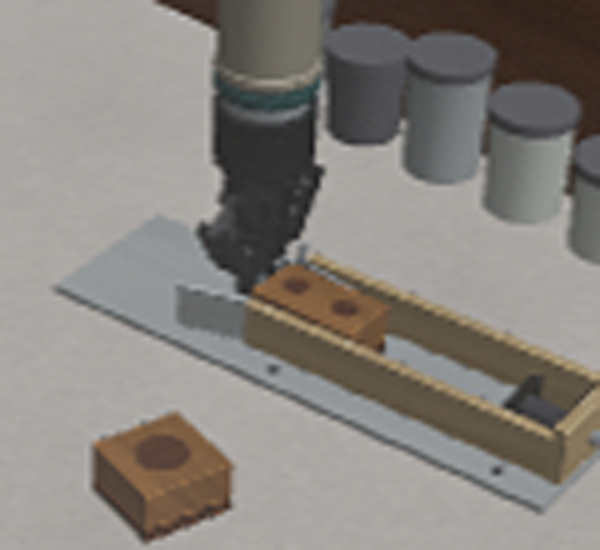

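View pics/t_top.png

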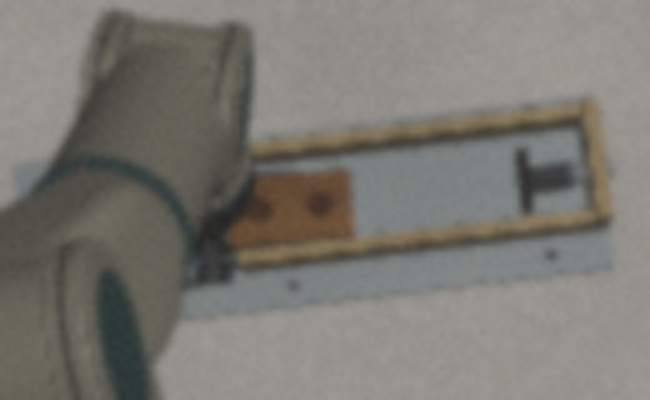

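```bash
python3 -m jog '[{"x":0,"y":0,"z":-4,"ax":0,"ay":0,"az":0,"grip":12},{"x":0,"y":0,"z":-8,"ax":0,"ay":0,"az":0,"grip":12},{"x":0,"y":0,"z":-12,"ax":0,"ay":0,"az":0,"grip":12},{"x":0,"y":0,"z":-16,"ax":0,"ay":0,"az":0,"grip":12},{"x":0,"y":0,"z":-20,"ax":0,"ay":0,"az":0,"grip":12}]'; python3 - <<'E'
from blk import *
im=get_image("top"); print("pad est",[L(ray(im,[u,126],40)[0]).round(1).tolist() for u in(293,294,295)])
t=read_state();print(L(t["eef_pos"]))
E
```

```text
clock: 16.7
eef_pos: [637.4, 58.0, 25.9]
tool_rot: [-1.57, 0.0, 0.115]
force: [-2.1, 3.0, 2.0]
width: 12.4
pad est [[203.6, -1.9], [207.1, -2.3], [210.7, -2.7]]
[ 4.02453347 -0.54887586]
```

```bash
python3 -m jog '[{"x":0,"y":0,"z":-4,"ax":0,"ay":0,"az":0,"grip":12},{"x":0,"y":0,"z":-8,"ax":0,"ay":0,"az":0,"grip":12},{"x":0,"y":0,"z":-12,"ax":0,"ay":0,"az":0,"grip":12},{"x":0,"y":0,"z":-16,"ax":0,"ay":0,"az":0,"grip":12},{"x":0,"y":0,"z":-20,"ax":0,"ay":0,"az":0,"grip":12}]'; python3 blk.py
```

```text
clock: 17.25
eef_pos: [639.6, 37.7, 25.7]
tool_rot: [-1.571, 0.0, 0.115]
force: [-1.5, 2.7, 1.0]
width: 11.8
top px [259.3 130.8] world [642.1 -16.2] lane [77.  -4.3] size [48.1 83.2] ang 5.6
tcp lane [24.5 -0.6] [639.8  36.4  25.7] [-1.2  1.  -0.1]
```

```bash
python3 -m jog '[{"x":0,"y":0,"z":-4,"ax":0,"ay":0,"az":0,"grip":12},{"x":0,"y":0,"z":-8,"ax":0,"ay":0,"az":0,"grip":12},{"x":0,"y":0,"z":-12,"ax":0,"ay":0,"az":0,"grip":12},{"x":0,"y":0,"z":-16,"ax":0,"ay":0,"az":0,"grip":12},{"x":0,"y":0,"z":-20,"ax":0,"ay":0,"az":0,"grip":12}]'; python3 blk.py
```

```text
clock: 17.8
eef_pos: [641.9, 17.8, 25.7]
tool_rot: [-1.571, 0.0, 0.115]
force: [-1.2, 1.7, -0.9]
width: 11.7
top px [264.8 130.2] world [644.  -34.5] lane [95.4 -4.6] size [47.3 84.7] ang 7.0
tcp lane [44.4 -0.6] [642.1  16.6  25.7] [-1.1  0.5 -0.5]
```

```bash
python3 -m jog '[{"x":0,"y":0,"z":-4,"ax":0,"ay":0,"az":0,"grip":12},{"x":0,"y":0,"z":-8,"ax":0,"ay":0,"az":0,"grip":12},{"x":0,"y":0,"z":-12,"ax":0,"ay":0,"az":0,"grip":12},{"x":0,"y":0,"z":-15,"ax":0,"ay":0,"az":0,"grip":12},{"x":0,"y":0,"z":-18,"ax":0,"ay":0,"az":0,"grip":12}]';  python3 - <<'E'
from blk import *
t=read_state();print(L(t["eef_pos"]),t["force"]); brown("top")
for n,r in(("side",(220,110,340,220)),("top",(190,90,320,170))):
    im=get_image(n)["color"][r[1]:r[3],r[0]:r[2],::-1]; cv2.imwrite(f"pics/u_{n}.png",cv2.resize(im,None,fx=5,fy=5,interpolation=cv2.INTER_CUBIC))
E
```

```text
clock: 18.35
eef_pos: [644.1, 0.1, 25.8]
tool_rot: [-1.571, 0.0, 0.115]
force: [-2.7, 2.7, -0.6]
width: 12.2
[61.03181393 -0.56491586] [-2.73922558  2.71802958 -0.61151283]
top px [269.9 129.8] world [645.5 -52.8] lane [113.7  -5.2] size [47.8 83.7] ang 6.2
```

View pics/u_side.png

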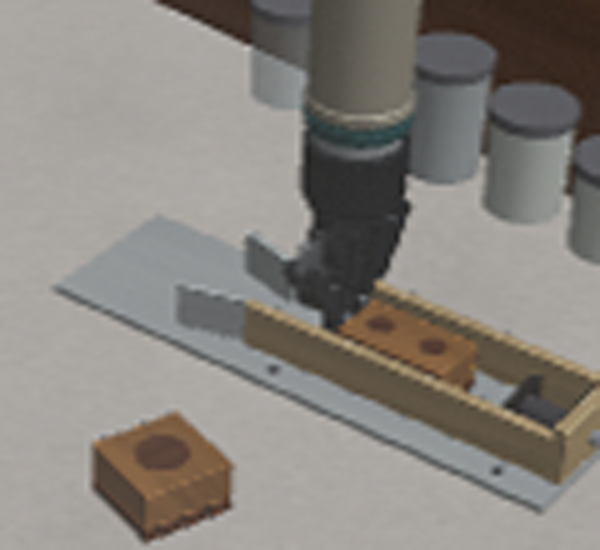

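View pics/u_top.png

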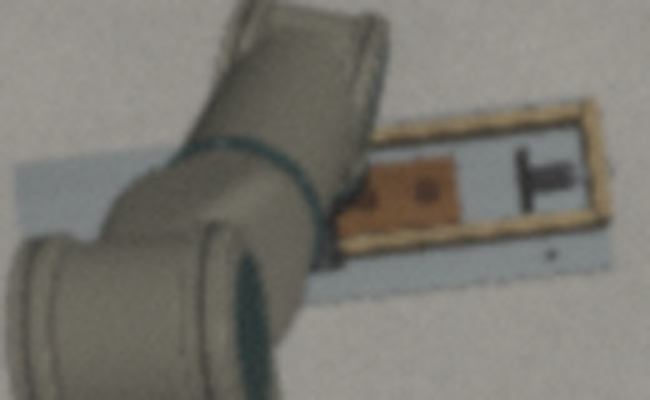

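Block in the bay, square along the −y wall; its front (crop top 458) to the pad (520) leaves roughly 43 mm. Carrying on, slower near contact.

```bash
python3 -m jog '[{"x":0,"y":0,"z":-4,"ax":0,"ay":0,"az":0,"grip":12},{"x":0,"y":0,"z":-8,"ax":0,"ay":0,"az":0,"grip":12},{"x":0,"y":0,"z":-12,"ax":0,"ay":0,"az":0,"grip":12},{"x":0,"y":0,"z":-16,"ax":0,"ay":0,"az":0,"grip":12},{"x":0,"y":0,"z":-19,"ax":0,"ay":0,"az":0,"grip":12}]'; python3 blk.py
```

```text
clock: 19.0
eef_pos: [646.7, -19.2, 25.9]
tool_rot: [-1.571, -0.001, 0.114]
force: [0.1, 1.6, -0.1]
width: 12.5
top px [275.3 129.2] world [648.  -72.5] lane [133.6  -5. ] size [47.8 83.1] ang 7.0
tcp lane [81.2 -0.3] [646.7 -19.9  25.9] [ 0.2  0.2 -0.2]
```

```bash
python3 -m jog '[{"x":0,"y":0,"z":-2,"ax":0,"ay":0,"az":0,"grip":12},{"x":0,"y":0,"z":-4,"ax":0,"ay":0,"az":0,"grip":12},{"x":0,"y":0,"z":-6,"ax":0,"ay":0,"az":0,"grip":12},{"x":0,"y":0,"z":-8,"ax":0,"ay":0,"az":0,"grip":12},{"x":0,"y":0,"z":-10,"ax":0,"ay":0,"az":0,"grip":12}]'; python3 blk.py
```

```text
clock: 19.55
eef_pos: [647.5, -28.2, 25.9]
tool_rot: [-1.571, -0.0, 0.115]
force: [0.1, 1.3, 1.8]
width: 11.9
top px [278.2 128.7] world [649.4 -82.5] lane [143.8  -4.7] size [47.4 81.2] ang 7.0
tcp lane [90.3 -0.4] [647.6 -28.9  25.9] [0.  0.9 1.8]
```

```bash
python3 -m jog '[{"x":0,"y":0,"z":-2,"ax":0,"ay":0,"az":0,"grip":12},{"x":0,"y":0,"z":-4,"ax":0,"ay":0,"az":0,"grip":12},{"x":0,"y":0,"z":-6,"ax":0,"ay":0,"az":0,"grip":12},{"x":0,"y":0,"z":-8,"ax":0,"ay":0,"az":0,"grip":12}]'; python3 plan.py 650 -50 26 6.6;python3 -m jog '[{"x":0,"y":0,"z":-1.5,"ax":0,"ay":0,"az":0,"grip":12},{"x":0,"y":0,"z":-3,"ax":0,"ay":0,"az":0,"grip":12}]'; python3 plan.py 650 -50 26 6.6
```

```text
clock: 20.0
eef_pos: [648.4, -36.4, 25.8]
tool_rot: [-1.571, -0.0, 0.115]
force: [-0.5, 1.7, 1.9]
width: 12.1
t 20.0 pos [648.4 -36.4  25.8] yaw [-90.   -0.    6.6] F [-0.5  1.7  1.9] w 12.1
shift [  0.1  -0.2 -13.7] turn [-0. -0.  0.]
clock: 20.2
eef_pos: [648.7, -39.4, 25.8]
tool_rot: [-1.571, 0.0, 0.115]
force: [-0.1, 1.9, 2.0]
width: 12.0
t 20.2 pos [648.7 -39.4  25.8] yaw [-90.    0.    6.6] F [-0.1  1.9  2. ] w 12.0
shift [  0.1  -0.2 -10.6] turn [-0. -0. -0.]
```

```bash
python3 -m jog '[{"x":0,"y":0,"z":-1.5,"ax":0,"ay":0,"az":0,"grip":12},{"x":0,"y":0,"z":-3,"ax":0,"ay":0,"az":0,"grip":12}]'; python3 blk.py
```

```text
clock: 20.4
eef_pos: [649.0, -42.3, 25.8]
tool_rot: [-1.571, 0.0, 0.115]
force: [-0.6, 2.2, 1.8]
width: 12.3
top px [282.6 128.3] world [651.2 -98.5] lane [159.9  -4.8] size [47.4 84. ] ang 5.5
tcp lane [104.2  -0.5] [649.  -42.8  25.8] [0.1 2.2 1.2]
```

```bash
python3 -m jog '[{"x":0,"y":0,"z":-1.5,"ax":0,"ay":0,"az":0,"grip":12},{"x":0,"y":0,"z":-3,"ax":0,"ay":0,"az":0,"grip":12}]'; python3 plan.py 650 -50 26 6.6|tail -1; python3 -m jog '[{"x":0,"y":0,"z":-1.5,"ax":0,"ay":0,"az":0,"grip":12},{"x":0,"y":0,"z":-3,"ax":0,"ay":0,"az":0,"grip":12}]'
```

```text
clock: 20.65
eef_pos: [649.3, -45.3, 25.7]
tool_rot: [-1.571, 0.0, 0.115]
force: [-0.1, 1.5, 0.8]
width: 12.0
shift [ 0.2 -0.3 -4.8] turn [-0. -0. -0.]
clock: 20.85
eef_pos: [649.6, -47.8, 25.8]
tool_rot: [-1.57, 0.0, 0.115]
force: [-0.1, 3.0, 1.9]
width: 11.9
```

```bash
python3 -m jog '[{"x":0,"y":0,"z":-1.5,"ax":0,"ay":0,"az":0,"grip":12},{"x":0,"y":0,"z":-3,"ax":0,"ay":0,"az":0,"grip":12}]'; python3 -m jog '[{"x":0,"y":0,"z":-1.5,"ax":0,"ay":0,"az":0,"grip":12},{"x":0,"y":0,"z":-3,"ax":0,"ay":0,"az":0,"grip":12}]'
```

```text
clock: 21.05
eef_pos: [649.9, -50.0, 25.8]
tool_rot: [-1.569, 0.0, 0.116]
force: [-0.4, 6.0, 2.0]
width: 11.8
clock: 21.25
eef_pos: [650.1, -52.0, 25.7]
tool_rot: [-1.568, 0.001, 0.116]
force: [-1.3, 6.9, 2.9]
width: 12.5
```

```bash
python3 -m jog '[{"x":0,"y":0,"z":-1.5,"ax":0,"ay":0,"az":0,"grip":12},{"x":0,"y":0,"z":-3,"ax":0,"ay":0,"az":0,"grip":12}]'; python3 -m jog '[{"x":0,"y":0,"z":-1.5,"ax":0,"ay":0,"az":0,"grip":12},{"x":0,"y":0,"z":-3,"ax":0,"ay":0,"az":0,"grip":12},{"x":0,"y":0,"z":-3,"ax":0,"ay":0,"az":0,"grip":12}]'
```

```text
clock: 21.45
eef_pos: [650.4, -53.9, 25.8]
tool_rot: [-1.567, 0.001, 0.116]
force: [-1.9, 9.1, 2.0]
width: 11.7
clock: 21.75
eef_pos: [650.6, -56.0, 25.8]
tool_rot: [-1.566, 0.001, 0.117]
force: [-1.7, 10.0, 4.2]
width: 11.8
```

```bash
python3 -m jog '[{"x":0,"y":0,"z":-1.5,"ax":0,"ay":0,"az":0,"grip":12},{"x":0,"y":0,"z":-2.5,"ax":0,"ay":0,"az":0,"grip":12},{"x":0,"y":0,"z":-2.5,"ax":0,"ay":0,"az":0,"grip":12}]'; python3 -m jog '[{"x":0,"y":0,"z":0,"ax":0,"ay":0,"az":0,"grip":12},{"x":0,"y":0,"z":0,"ax":0,"ay":0,"az":0,"grip":12}]';python3 -m jog '[{"x":0,"y":0,"z":0,"ax":0,"ay":0,"az":0,"grip":12}]'; python3 - <<'E'
from blk import *
t=read_state();print(L(t["eef_pos"]),t["force"]); brown("top")
for n,r in(("side",(220,110,340,220)),("top",(190,90,320,170))):
    im=get_image(n)["color"][r[1]:r[3],r[0]:r[2],::-1]; cv2.imwrite(f"pics/v_{n}.png",cv2.resize(im,None,fx=5,fy=5,interpolation=cv2.INTER_CUBIC))
E
```

```text
clock: 22.05
eef_pos: [650.8, -57.4, 25.8]
tool_rot: [-1.564, 0.001, 0.117]
force: [-1.4, 10.5, 5.2]
width: 12.1
clock: 22.25
eef_pos: [650.8, -57.4, 25.8]
tool_rot: [-1.564, 0.001, 0.118]
force: [-1.5, 11.3, 4.2]
width: 12.0
clock: 22.35
eef_pos: [650.8, -57.4, 25.8]
tool_rot: [-1.564, 0.001, 0.118]
force: [-1.3, 10.5, 4.6]
width: 12.3
[118.95145678  -0.49303545] [-1.3397246  10.49876609  4.60433757]
top px [287.2 127.6] world [ 653.2 -114.9] lane [176.4  -4.8] size [46.9 81.8] ang 7.0
```

View pics/v_side.png

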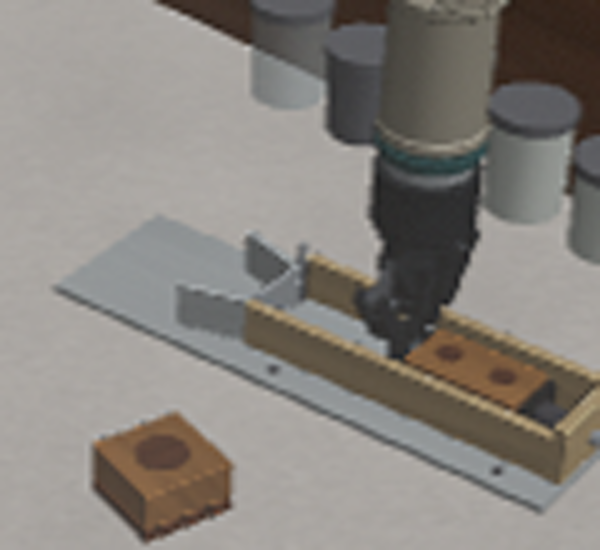

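View pics/v_top.png

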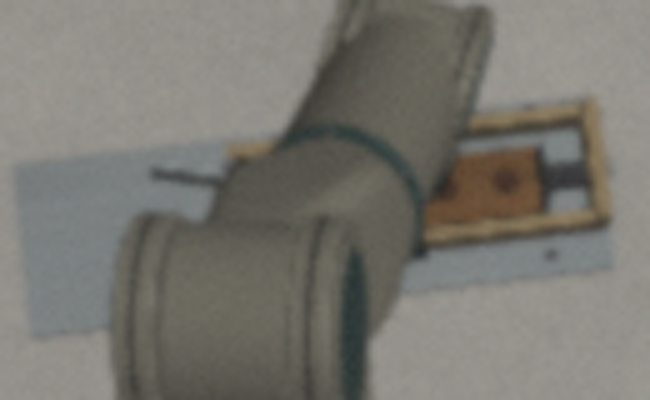

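The block's front is on the pad (side crop (545,395)) with a steady push of about 10.5–11 N, and the flap is already shut behind the hand (side crop (290,285)). Backing off gently, then lifting.

```bash
python3 -m jog '[{"x":0,"y":0,"z":2,"ax":0,"ay":0,"az":0,"grip":12},{"x":0,"y":0,"z":4,"ax":0,"ay":0,"az":0,"grip":12},{"x":0,"y":0,"z":6,"ax":0,"ay":0,"az":0,"grip":12},{"x":0,"y":0,"z":8,"ax":0,"ay":0,"az":0,"grip":12},{"x":0,"y":0,"z":10,"ax":0,"ay":0,"az":0,"grip":12}]'; python3 -m jog '[{"x":0,"y":0,"z":2,"ax":0,"ay":0,"az":0,"grip":12},{"x":0,"y":0,"z":4,"ax":0,"ay":0,"az":0,"grip":12},{"x":0,"y":0,"z":6,"ax":0,"ay":0,"az":0,"grip":12},{"x":0,"y":0,"z":10,"ax":0,"ay":0,"az":0,"grip":12},{"x":0,"y":0,"z":14,"ax":0,"ay":0,"az":0,"grip":12}]'; python3 -m jog '[{"x":0,"y":0,"z":3,"ax":0,"ay":0,"az":0,"grip":12},{"x":0,"y":0,"z":3,"ax":0,"ay":0,"az":0,"grip":12}]'; python3 blk.py
```

```text
clock: 23.0
eef_pos: [650.1, -52.2, 25.7]
tool_rot: [-1.57, 0.0, 0.115]
force: [-1.8, 3.9, 1.4]
width: 12.1
clock: 23.5
eef_pos: [648.7, -39.7, 25.8]
tool_rot: [-1.572, -0.0, 0.114]
force: [0.1, -0.7, 0.3]
width: 11.8
clock: 23.7
eef_pos: [648.3, -35.1, 25.8]
tool_rot: [-1.571, 0.0, 0.116]
force: [-0.5, -0.8, -0.2]
width: 11.9
top px [282.8 128. ] world [ 650.8 -101.9] lane [163.1  -5.5] size [47.8 86.9] ang 6.2
tcp lane [96.9 -0.4] [648.3 -35.5  25.8] [ 0.2 -0.4 -0.1]
```

```bash
python3 -m jog '[{"x":0,"y":-15,"z":0,"ax":0,"ay":0,"az":0,"grip":12},{"x":0,"y":-45,"z":0,"ax":0,"ay":0,"az":0,"grip":12},{"x":0,"y":-85,"z":0,"ax":0,"ay":0,"az":0,"grip":12},{"x":0,"y":-125,"z":0,"ax":0,"ay":0,"az":0,"grip":12},{"x":0,"y":-160,"z":0,"ax":0,"ay":0,"az":0,"grip":12}]'; python3 -m jog '[{"x":-30,"y":-10,"z":30,"ax":0,"ay":0,"az":0,"grip":12},{"x":-60,"y":-20,"z":70,"ax":0,"ay":0,"az":0,"grip":12},{"x":-90,"y":-20,"z":110,"ax":0,"ay":0,"az":0,"grip":12},{"x":-100,"y":-20,"z":155,"ax":0,"ay":0,"az":0,"grip":12},{"x":-110,"y":-20,"z":200,"ax":0,"ay":0,"az":0,"grip":12}]'; python3 -m jog '[{"x":-10,"y":0,"z":45,"ax":0,"ay":0,"az":0,"grip":12},{"x":-20,"y":0,"z":90,"ax":0,"ay":0,"az":0,"grip":12},{"x":-20,"y":0,"z":120,"ax":0,"ay":0,"az":0,"grip":12},{"x":-20,"y":0,"z":120,"ax":0,"ay":0,"az":0,"grip":12}]';  python3 - <<'E'
from blk import *
brown("top");brown("side")
im=get_image("top");cv2.imwrite("pics/w_top.png",cv2.resize(im["color"][90:170,190:320,::-1],None,fx=5,fy=5,interpolation=cv2.INTER_CUBIC))
cv2.imwrite("pics/wf_top.png",im["color"][:,:,::-1])
im=get_image("side");cv2.imwrite("pics/w_side.png",cv2.resize(im["color"][110:220,220:350,::-1],None,fx=5,fy=5,interpolation=cv2.INTER_CUBIC))
E
```

```text
clock: 24.25
eef_pos: [648.7, -36.4, 189.2]
tool_rot: [-1.572, -0.002, 0.114]
force: [0.5, 0.3, 0.2]
width: 12.2
clock: 24.75
eef_pos: [515.2, 151.2, 207.5]
tool_rot: [-1.57, -0.002, 0.113]
force: [1.1, 0.4, 0.6]
width: 11.9
clock: 25.15
eef_pos: [481.0, 273.2, 206.8]
tool_rot: [-1.567, -0.001, 0.123]
force: [-0.7, 0.0, -0.2]
width: 11.8
top px [282.1 127.7] world [ 651.7 -102.6] lane [163.9  -4.8] size [46.4 87. ] ang 5.8
side px [312.5 182.2] world [ 654.2 -104.9] lane [166.5  -2.6] size [55.5 91.1] ang 7.1
```

View pics/w_side.png

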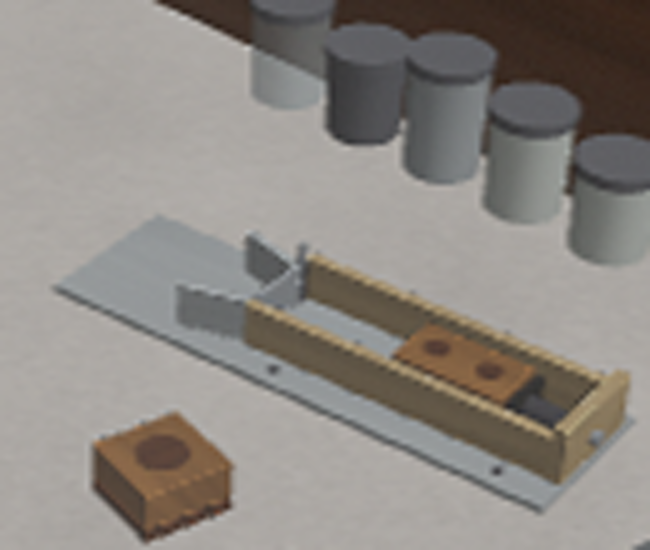

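View pics/w_top.png

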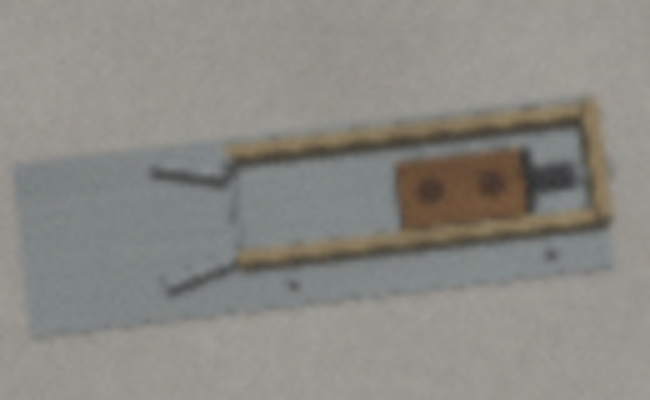

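View pics/wf_top.png

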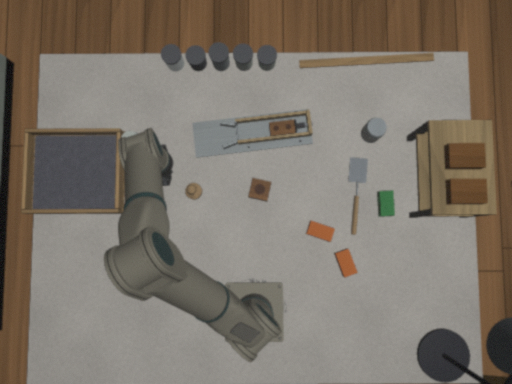

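The flap is shut (crop top (237,215)). The block is square against the pad, and the other objects are at the same pixels as before. Jar and brush are hidden under the arm, which is about 100 mm above them with no force reading.

```bash
python3 -m jog '[{"x":0,"y":0,"z":0,"ax":0,"ay":0,"az":0,"grip":12},{"x":0,"y":0,"z":0,"ax":0,"ay":0,"az":0,"grip":12},{"x":0,"y":0,"z":0,"ax":0,"ay":0,"az":0,"grip":12}]'; python3 - <<'E'
from blk import *
brown("top"); print(finish_job())
E
```

```text
clock: 25.65
eef_pos: [482.7, 266.4, 205.9]
tool_rot: [-1.571, 0.0, 0.114]
force: [0.2, -0.1, 0.8]
width: 12.2
top px [282.1 127.7] world [ 651.6 -102.2] lane [163.6  -4.8] size [46.9 87. ] ang 7.0
the job is handed in; nothing more can be done
None
```

I put the block lengthwise on the apron and pushed it slowly through the flap with nearly shut fingers. I kept pushing until it sat on the pad with a steady 10.5–11.3 N. I then backed off gently, lifted the hand clear and handed the job in at about 25.7 s.

**Last checks:**
- **Block:** it lies flat on the lane floor, against the pad and within about 1° of square. Its centre is at lane x of about 164 mm.
- **Flap:** it is shut behind the block in both views.
- **Force on the tool:** it reads about 0.
- **Bystanders:** those in view are at the same pixels as at the start. The jar and brush were hidden under the raised arm in the last top picture, so I did not see them at the end. The arm never went low near them.

**Disagreements:**
- The two cameras differ by about 2–3 mm.
- The top view puts the block's centre at y of about -5 mm, though the wall allows only about -2 mm. That is within the measuring error.
- The push reading includes about 1–2 N of sliding friction, so the pad itself carried roughly 9–10 N.

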